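# Hook the pizza oven's door spring onto its anchor post with a spring puller

### The arm

A 6-joint arm with a two-finger parallel gripper is mounted at the origin on the work surface. World frame = base frame: x ahead of the robot, y to its left, z up, the work surface at z = 0. Lengths are in mm, angles in degrees, forces in N, time in s.
With the tool pointing down it reaches from about 375 to 925 mm from the base axis. Payload 5.7 kg.
Tool frame: the origin (TCP) lies between the finger pads; the fingertips stand 17 mm ahead of it and the grasp point (between the pads) lies 2 mm behind it; z points along the fingers, y is the direction in which the jaws open and shut (so a half turn about z gives the same grasp; the last joint's range is limited). The gripper opens to 88 mm and grips with 3 to 60 N. Pads are 20 mm wide; open, the fingers measure 115 mm over their backs; the gripper's body (75 mm by 178 mm) begins 61 mm behind the grasp point.
Start: joints at [-74.376, 20.558, 86.54, -0, 72.909, -6.595], TCP at [226.874, -555.418, 208.123] pointing down, gripper open.
Joint ranges: [-170.27, 170.27], [-57.76, 135], [12.27, 136.19], [-55.21, 235.2], [11.17, 155.16], [-170.74, 170.74]. Speed limits (degrees/s): [136.94, 136.94, 180, 180, 180, 180].

### API

Orientations are given as a 3x3 rotation matrix whose columns are the frame's x, y, z axes.
In Python, from plant import arm gives the robot as it stands. The module is installed in compiled form; this text tells all that it offers.
- The arm moves only by the shell command python3 -m pendant 'ROWS' [FORCE]. ROWS is JSON, a list of rows, each a list of 5 numbers: the closure in counts, from 0 (fully open) to 255 (shut), then the shift along the tool's x, y, z in mm, then the turn about the tool's z in rad. In form: [[claw, tx, ty, tz, roll], ...]. A call has 1 to 8 rows; each row is the pose to reach, as a shift and turn from the pose measured when the call began, along the tool's axes at that moment; what a row does not reach only later rows make up. A row lasts 1/10 s, in which the tool goes at most 50 mm and 8.59 degrees, less where a joint would pass 70% of its speed; a pose out of reach is approached as far as the arm can. A call with a gripper value outside its range is refused whole. The fingers move at their own pace and stop on an object; FORCE is the grip in N (left out, the last holds). Time passes only in rows, so rows that repeat a pose let the fingers close. It gives the time, the measured TCP pose, the force and the opening at its end, in the units of the state.
- arm.sense(): the state, without advancing time (a new reading comes with each control period).
- arm.read_camera(name): name is "scene" or "top"; returns the picture (420x560x3 uint8, red, green, blue); there is no depth.
- arm.calibration(name): a dict with "fx", "fy", "cx", "cy" (pixels), "xyz" and "rotation" of the camera in the world. Camera axes: x right, y down, z forward; pixel columns grow to the right and rows downward; lengths in mm; the calibration is good to about 2 mm. A picture is of the moment at which its call begins. calibration takes no time and is no camera call.
- arm.job_done(): hands the job in, once; it reports no verdict.
The state is a dict: "clock": time; "q": joint angles; "joint_velocities": joint speeds; "joint_torque": joint torques, N m; "eef_pos": TCP position; "tool_rot": TCP orientation; "ft_force": force on the tool from outside, world axes, zero at the start; "ft_torque": the same for the moment, N m; "grip_width": finger opening in mm.
Only numpy, scipy, OpenCV 4.12 (cv2) and the standard library are available. Lean on these libraries where they do the work, as an engineer would, in place of code of your own. Each camera call takes 0.05 s, during which the arm holds its last target. There are 200 camera calls.

### The job

The door closer of the pizza oven lies on the island with its spring hanging loose. Take the spring puller out of its wooden holder, put its pin through the eye at the spring's end, stretch the spring and swing it over so that its hook catches behind the steel anchor post, feeling for the post rather than forcing it, let the spring back gently until the post carries it, then stand the puller back in its holder. Touch the spring only with the puller, never let it snap back or strain it, and leave everything else where it is.

Things in the scene. Friction and masses are not known exactly. Their poses are not given: they have to be found in the camera images.
- puller_grip (a point): Spring puller, centre of its upright dark wooden handle, 26 x 26 mm square, 60 mm tall. z up along the tool; the flat sides face x and y. Directly below it a round steel collar, 31 mm wide, 6 mm thick, its underside 36 mm below this point; then a straight pin. About 120 g. It starts standing in the holder, collar resting on the holder's top.
- puller_tip (a point): Tip of the puller's straight steel pin, 72 mm below the handle's centre; z up along the tool. The pin is 7 mm in diameter, 36 mm long below the collar, its last 5 mm tapered.
- puller: The whole puller; origin on the tool's axis at the underside of the collar, z up along the tool.
- holder_hole0 (a point): Puller holder: a fixed wooden block 75 x 75 mm, 46 mm tall, with one upright round hole, 15 mm wide and 42 mm deep, in the middle of its top. This point is the centre of the hole's mouth, level with the top; z up.
- spring_pivot (a point): Spring pivot near one end of the closer, a red enamelled plate 300 x 120 x 8 mm fixed flat on the island. On the pivot's axis, at the height of the spring's centre line (34 mm above the island). x along the plate from pivot to anchor slot, y across it, z up. The pivot stud, 10 mm wide, ends 44 mm above the island.
- slot_middle (a point): Middle of the anchor post's slot, 220 mm from the pivot along its x, at spring height. The fixed upright steel post (10 mm thick, top 46 mm above the island, on a dark carriage 24 x 36 mm, its top at 12 mm) stands on the slot's line, clamped anywhere within 13 mm to either side of this point along x. Its place is not measured: find it by feel (ring or lip meets its side) or by eye.
- hook_end: The spring's end piece, 4 mm wire, level, 34 mm above the island; it cannot move up or down. Origin at the centre of its eye (ring 13.5 mm inside, 22 mm outside), x away from the pivot, z up. Starts on the +y side of the post. It passes freely over the plate and carriage; of the closer it touches only the post. The puller may load it with 20 N at most.
- hook_seat (a point): Where the post's centre sits in the hook once seated, 28.5 mm beyond the eye; axes as hook_end. The wire runs from the eye along the +y side, round a V bottom, to a lip on the -y side (9.5 mm off the centre line, tip 24.5 mm beyond the eye). The post enters between ring and lip, from -y: for this the seat must be 9 to 12.5 mm farther from the pivot than the post's centre.
- spring_swing (a joint): Swing of the spring about its upright pivot in rad: 0 when it points along the slot, positive towards the pivot's +y. It turns easily and, while loose, stays where left. Swung to 0 when stretched too far, the ring of the eye meets the post's side; when too little, the lip or the outside of the hook (far end 40 mm beyond the eye) does.
- spring_stretch (a joint): Stretch of the spring in m, 0 when loose (eye 161.5 mm, hook seat 190 mm from the pivot), at most 0.065. It pulls with 2 N plus 180 N per m of stretch (11 N at 50 mm) and is damped (20 N per m/s). Let go under load it flies back faster than 0.25 m/s, which counts as snapping. Hooked on the post it stays stretched by 17 to 43 mm.
- bowl_large: Large white ceramic bowl, 150 mm wide, 70 mm tall, origin under its middle; leave alone.
- bowl_small: Small white ceramic bowl, 110 mm wide, nested in the large one, origin under its middle; leave alone.
- canister: Frosted glass canister with twist cap, 94 mm wide and 134 mm tall, origin under its middle; leave alone.
- divider: White plastic dough divider lying flat, blade 100 x 140 mm with a 22 mm thick grip on one edge, origin under the blade's middle; leave alone.
- spoon_rest: Stainless spoon rest, a shallow tray 90 x 200 mm, 14 mm high, origin under its middle; leave alone.
- pepper_mill: Wooden pepper mill, 54 mm wide and 137 mm tall, origin under its middle; leave alone.
- oil_bottle: Green glass oil bottle, 64 mm wide and 190 mm tall, origin under its middle; leave alone.
Things that resemble listed ones, but are neither listed nor needed, are in the scene too. There is more than one size of the puller; the job needs the smaller. What is shaped like the part that bears holder_hole0 but turquoise is not meant.

How it is judged (in metres and radians):
On the way, in this order (a step that is already met when the one before it is completed fails the run):
1. the puller has the spring by its eye and stretches it by more than 15 mm (value of joint spring_stretch above 0.015 m and contact force between puller and hook_end above 1.5 N), for 0.1 s.
2. the spring stays stretched along the slot, hooked on the post, with no load on the puller (value of joint spring_stretch above 0.0145 m and value of joint spring_swing between -0.03 and 0.03 rad and contact force between puller and hook_end below 0.5 N), for 0.3 s.
At the end, for the whole second after the job is handed in: The spring is hooked on the post: it stays stretched by 14.5 to 46 mm and points along the slot within 0.03 rad with nothing holding it but the post; the puller stands at rest upright (within 0.09 rad) in its holder, collar down on the holder's top within 3 mm and within 7 mm of the hole's centre (value of joint spring_stretch between 0.0145 and 0.046 m and value of joint spring_swing between -0.03 and 0.03 rad and horizontal distance between puller and holder_hole0 below 0.007 m and z of puller in the frame of holder_hole0 below 0.003 m and angle between puller's own z axis and vertical below 0.09 rad and linear speed of puller below 0.02 m/s); the robot touches nothing.
It fails at once if the puller loads the spring's end piece with more than 20 N (contact force between puller and hook_end above 20 N).
It fails at once if the robot itself touches the spring's end piece (contact force between any of the arm, the fingers and hook_end above 0.5 N).
It fails at once if the spring snaps back faster than 0.25 m/s (velocity of joint spring_stretch below -0.25 m/s).
It fails at once if a bystander is moved by more than 20 mm (distance of any of bowl_large, bowl_small, canister, divider, spoon_rest, pepper_mill, oil_bottle from where it was at the start of the episode above 0.02 m).
It also fails if it takes over 72 s, if anything falls off the work surface, if the arm or the gripper's body presses on something with over 40 N, if the wrist force passes 120 N, or if a joint passes its speed limit or range.

## Working session

There is one attempt and no reset: what is moved stays moved. The work goes in short steps, Python scripts to look and compute and a shell command to move; the robot and the scene stay as the last step left them, time stands still between calls to the robot, and variables do not carry over. Pictures are saved under pics/ and viewed, about 8 in all and at most 12, crops included, and the job is handed in when it is done.

```bash
mkdir -p pics
python3 - <<'E'
from plant import arm
import cv2
s=arm.sense();print(s)
for n in("scene","top"):
    im=arm.read_camera(n);cv2.imwrite(f"pics/{n}0.png",im[:,:,::-1]);print(arm.calibration(n))
E
```

```text
{'clock': 0.0, 'q': array([-7.43756483e+01,  2.05959468e+01,  8.65994304e+01,  2.92874297e-03,
        7.29109765e+01, -6.59326254e+00]), 'joint_velocities': array([-0.04091133, -0.03959951,  0.11433896, -0.00323433, -0.01004658,
        0.00186322]), 'joint_torque': array([-2.52828017e-03, -5.15384138e+01, -2.70725870e+01,  6.71239919e-02,
        3.49947705e-02, -1.23020145e-04]), 'eef_pos': array([ 226.70010204, -554.7256082 ,  207.32737424]), 'tool_rot': array([[ 9.25760139e-01,  3.78111043e-01, -4.52880275e-04],
       [ 3.78111224e-01, -9.25758424e-01,  1.80078876e-03],
       [ 2.61640385e-04, -1.83833756e-03, -9.99998276e-01]]), 'ft_force': array([-0.14701214,  0.1597679 ,  0.76150884]), 'ft_torque': array([0.01230079, 0.03663924, 0.03486435]), 'grip_width': 88.04717934441696}
{'fx': 543.6306684224515, 'fy': 543.6306684224515, 'cx': 275.1840862824649, 'cy': 211.85816075281716, 'xyz': array([1341.54549082, -377.37242191, 1405.2752116 ]), 'rotation': array([[ 0.47167735,  0.7380649 , -0.4824735 ],
       [ 0.88162886, -0.40457395,  0.24300305],
       [-0.01584419, -0.53998159, -0.84152768]])}
{'fx': 442.9435339870727, 'fy': 442.9435339870727, 'cx': 288.08053129418664, 'cy': 215.27396540234383, 'xyz': array([ 314.59264528,    4.58518204, 1524.54494955]), 'rotation': array([[ 0.00768441, -0.98600112,  0.16656155],
       [-0.99996698, -0.0080175 , -0.00132751],
       [ 0.00264433, -0.16654585, -0.98603017]])}
```

View pics/scene0.png

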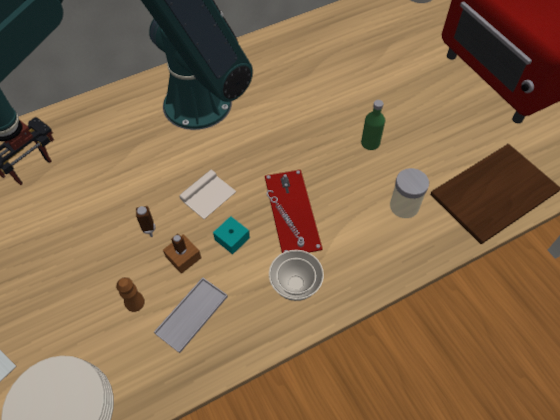

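View pics/top0.png

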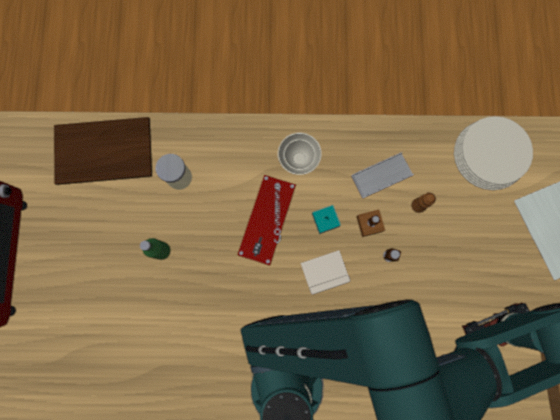

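The scene view shows the red closer (265–322, 170–252), the brown holder with puller (180, 248), a decoy puller (146, 220) and the turquoise holder (232, 235). In the top view the holder is at (371, 222) and the spring eye near (278, 238). Next I'll enlarge both.

Run:
```python
import cv2,numpy as np
a=cv2.imread("pics/scene0.png")[165:275,110:330];b=cv2.imread("pics/top0.png")[170:280,225:425]
a=cv2.resize(a,(800,400),interpolation=cv2.INTER_CUBIC) # 3.636
b=cv2.resize(b,(800,440),interpolation=cv2.INTER_CUBIC) # 4
cv2.imwrite("pics/a.png",a);cv2.imwrite("pics/b.png",b)
```

```text
(no output)
```

View pics/a.png

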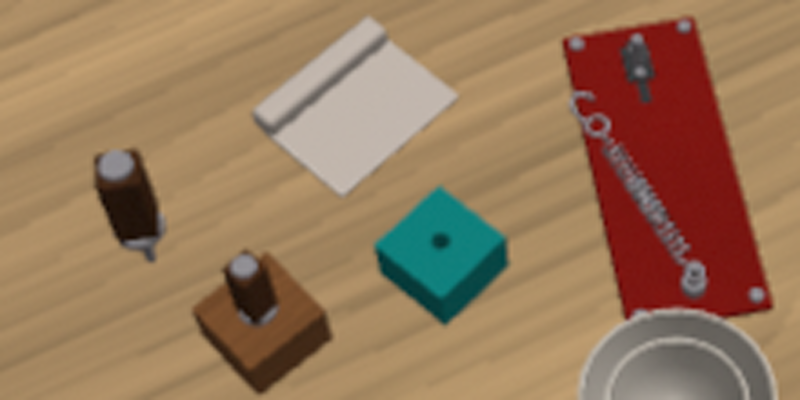

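View pics/b.png

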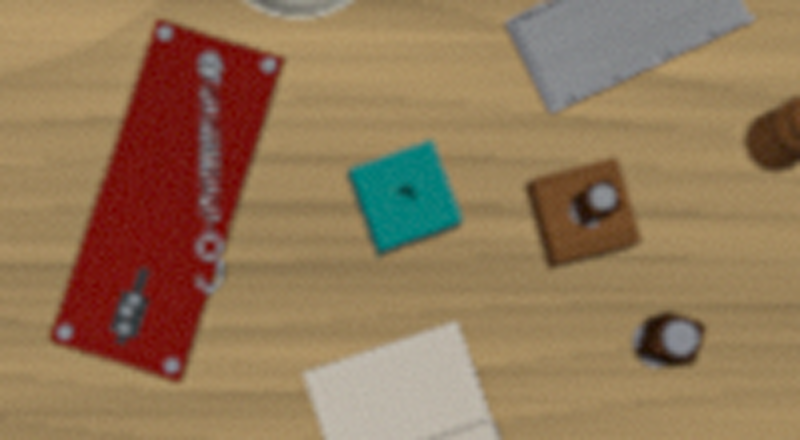

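Zoomed: in the scene crop the puller top is at (243, 266), the eye at (597, 125), the pivot at (695, 268) and the anchor at (638, 40–70). In the top crop the puller top is at (603, 197), the eye at (209, 248), the pivot at (210, 62) and the anchor's bright dots at (128, 297) and (123, 325). Now measuring.

```bash
cat > h.py <<'E'
import cv2,numpy as np
from plant import arm
C={n:arm.calibration(n) for n in("scene","top")}
def ray(n,p):
    c=C[n];return c["xyz"],c["rotation"]@np.array([(p[0]-c["cx"])/c["fx"],(p[1]-c["cy"])/c["fy"],1.])
def plane(n,p,z):
    o,d=ray(n,p);return o+d*(z-o[2])/d[2]
def tri(ps,pt):
    A=[];b=[]
    for n,p in(("scene",ps),("top",pt)):
        o,d=ray(n,p);d=d/np.linalg.norm(d);P=np.eye(3)-np.outer(d,d);A.append(P);b.append(P@o)
    x=np.linalg.solve(sum(A),sum(b));return x,[float(np.linalg.norm(A[i]@x-b[i])) for i in(0,1)]
E
python3 - <<'E'
from h import *
np.set_printoptions(precision=1,suppress=True)
I={n:cv2.imread(f"pics/{n}0.png") for n in C}
roi={"scene":(262,168,326,258),"top":(235,172,300,268)}
for n,im in I.items():
    hsv=cv2.cvtColor(im,cv2.COLOR_BGR2HSV)
    x0,y0,x1,y1=roi[n]
    H,S,V=[hsv[:,:,i].astype(int) for i in range(3)]
    red=((H<6)|(H>174))&(S>150)&(V>70);m=np.zeros_like(red);m[y0:y1,x0:x1]=red[y0:y1,x0:x1]
    c=max(cv2.findContours(m.astype(np.uint8),0,2)[0],key=cv2.contourArea);hull=cv2.convexHull(c)
    q=cv2.approxPolyDP(hull,4,True)[:,0];print(n,"plate",q.tolist(),[plane(n,p,8)[:2].round(1).tolist() for p in q])
    pm=np.zeros(im.shape[:2],np.uint8);cv2.fillConvexPoly(pm,hull,1)
    g=((S<90)&(pm>0)&(V>60)).astype(np.uint8)
    k,l,st,ce=cv2.connectedComponentsWithStats(g)
    for i in range(1,k):
        if st[i,4]>2:print("  grey",st[i].tolist(),ce[i],plane(n,ce[i],8)[:2])
    # holder top / sides: wood brown
    hx={"scene":(155,225,210,280),"top":(350,205,392,242)}[n]
    br=(H<14)&(S>110)&(V>40);m=np.zeros_like(br);m[hx[1]:hx[3],hx[0]:hx[2]]=br[hx[1]:hx[3],hx[0]:hx[2]]
    c=max(cv2.findContours(m.astype(np.uint8),0,2)[0],key=cv2.contourArea)
    r=cv2.minAreaRect(c);print("  holder",r,cv2.approxPolyDP(cv2.convexHull(c),2,True)[:,0].tolist())
s=lambda x,y:(110+x*220/800,165+y*110/400)
t=lambda x,y:(225+x/4,170+y/4)
for nm,a,b in(("pullertop",(243,266),(603,197)),("collar",(257,316),(584,214)),("eye",(597,125),(209,248)),("pivot",(695,268),(210,64)),
 ("postA",(637,40),(128,297)),("postB",(637,40),(123,325)),("postC",(640,70),(128,297))):
    print(nm,*tri(s(*a),t(*b)))
E
```

```text
scene plate [[300, 171], [321, 249], [282, 252], [265, 176]] [[441.5, 169.3], [718.5, 82.7], [672.6, -22.1], [405.0, 61.7]]
  grey [296, 171, 4, 3, 9] [297.7 171.9] [440.9 161. ]
  grey [267, 175, 4, 4, 10] [268.3 176.7] [412.5  69.7]
  grey [281, 174, 9, 17, 66] [285.2 180.9] [452.8 108.8]
  grey [268, 190, 5, 2, 9] [269.8 190.6] [462.4  48.7]
  grey [269, 196, 9, 9, 37] [273.4 199.3] [497.1  43.1]
  grey [276, 205, 28, 42, 205] [291.1 225.9] [607.7  44.4]
  grey [316, 244, 4, 4, 13] [317.6 245.6] [704.   79.8]
  grey [283, 250, 23, 3, 54] [293. 251.] [685.    7.8]
  holder ((181.0, 252.50001525878906), (31.819805145263672, 27.577163696289062), 45.0) [[183, 236], [198, 250], [199, 256], [181, 272], [166, 256], [164, 250], [172, 239]]
top plate [[270, 177], [293, 189], [265, 263], [239, 250], [263, 179]] [[707.0, 67.3], [664.4, -14.0], [405.1, 80.0], [448.8, 169.8], [699.6, 91.8]]
  grey [265, 178, 3, 2, 6] [266.  178.5] [701.5  81.3]
  grey [275, 183, 6, 8, 36] [277.3 186.3] [673.5  41.2]
  grey [290, 185, 3, 3, 6] [291.2 186.2] [674.5  -7.5]
  grey [275, 192, 5, 33, 103] [276.6 208
[... 219 characters left out ...]
 252.5] [440.2 162.7]
  grey [266, 260, 4, 3, 11] [267.4 260.9] [412.3  72. ]
  holder ((371.6000061035156, 218.79998779296875), (3.0370264053344727, 10.412663459777832), 12.52880859375) [[374, 214], [371, 224], [370, 219]]
pullertop [ 543.2 -281.5  107.8] [0.027671155706754675, 0.02767115570672429]
collar [ 541.2 -282.4   26.1] [1.0094349546432555, 1.0094349546431685]
eye [509.6  39.2  26.7] [0.2055349816535619, 0.2055349816536042]
pivot [670.3  41.2  28.9] [1.344357978740821, 1.3443579787409161]
postA [464.1 104.3  50.8] [1.374504562182688, 1.3745045621826908]
postB [444.2 112.4  21.2] [1.1010068748873965, 1.101006874887425]
postC [467.9 106.2  10.7] [2.2802263860188754, 2.280226386018935]
```

Run:
```python
from h import *
np.set_printoptions(precision=1,suppress=True)
a=cv2.imread("pics/scene0.png");b=cv2.imread("pics/top0.png")
f=lambda i,x,y,w,h:cv2.resize(i[y:y+h,x:x+w],(w*10,h*10),interpolation=cv2.INTER_CUBIC)
m=np.zeros((600,800,3),np.uint8)
m[:300,:400]=f(a,163,230,40,30);m[:300,400:]=f(b,352,205,40,30)
m[300:,:400]=f(a,262,168,40,30);m[300:,400:]=f(b,245,230,40,30)
cv2.imwrite("pics/m.png",m)
```

```text
(no output)
```

View pics/m.png

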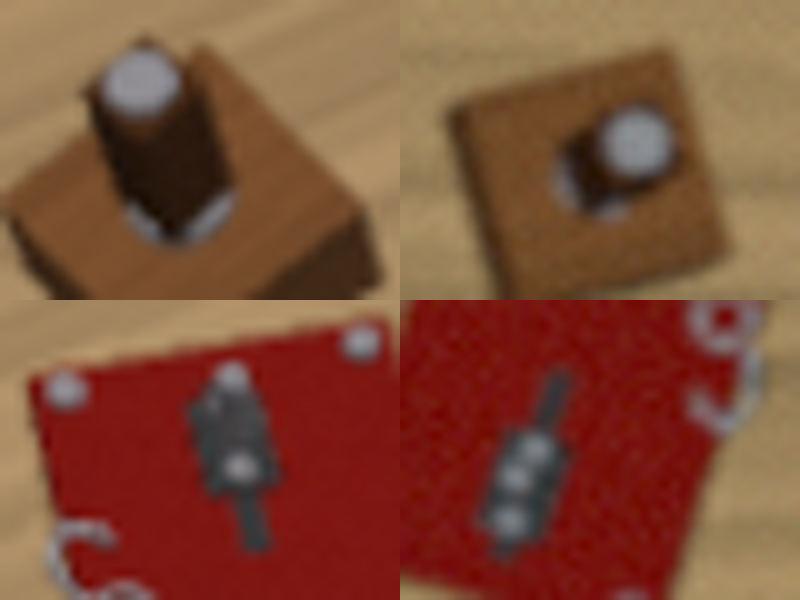

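The montage shows the handle's near corner at (178, 240), aligned with the holder's edges. The post is mid-carriage, its top at (230, 375) in the scene and (516, 478) in the top view, between two screws at (536, 447) and (512, 522).

Run:
```python
from h import *
np.set_printoptions(precision=1,suppress=True)
s=lambda x,y,ox,oy:(ox+x/10-.45,oy+y/10-.45)
S=lambda x,y:s(x,y,262,168);T=lambda x,y:s(x,y,245,230)
print("post",*tri(S(230,75),T(116,178)),plane("scene",S(230,75),46),plane("top",T(116,178),46))
print("carr",plane("top",T(124,185),13),plane("scene",S(236,435-300),12))
pu=s(140,80,163,230);pt=s(237,143,352,205)
print("puller",*tri(pu,pt),plane("scene",pu,112),plane("top",pt,112))
print("collar low", plane("scene",s(180,215,163,230),82)) 
hc=[s(*p,352,205) for p in((50,108),(272,45),(333,248),(105,310))]
h=np.array([plane("top",p,46) for p in hc]);print("holder",h,h.mean(0))
# holder top height: left & right corner in both views
print("holder corner L/R tri",tri(s(8,208,163,230),hc[3]),tri(s(365,208,163,230),hc[1]),tri(s(203,42,163,230),hc[2]))
e=[plane("scene",(273.4,199.3),34),plane("top",(277.1,231.2),34)];print("eye",e,tri((273.4,199.3),(277.1,231.2)))
pv=[plane("scene",(110+695*.275,165+268*.275),44),plane("top",(277.3,186.3),40)];print("pivot",pv)
```

```text
post [454.5 107.4  42.4] [1.4625272233809605, 1.4625272233809896] [456.5 104.7  46. ] [454.7 108.5  46. ]
carr [455.5 108.1  13. ] [455.9 107.1  12. ]
puller [ 543.5 -280.5  111. ] [1.2494544269825307, 1.2494544269824666] [ 543.6 -281.7  112. ] [ 543.8 -279.1  112. ]
collar low [ 570.6 -286.4   82. ]
holder [[ 566.  -229.3   46. ]
 [ 588.3 -305.1   46. ]
 [ 518.9 -323.8   46. ]
 [ 497.3 -246.5   46. ]] [ 542.6 -276.2   46. ]
holder corner L/R tri (array([ 496.5, -291.2,  -19.5]), [34.355705914576454, 34.35570591457633]) (array([ 589. , -267.6,   97.2]), [28.420818653148498, 28.420818653148526]) (array([ 521.1, -285.5,  101.1]), [27.507061934588446, 27.50706193458847])
eye [array([512.7,  35.3,  34. ]), array([511.3,  39.4,  34. ])] (array([511.1,  37.9,  30.5]), [1.6840824666792726, 1.6840824666792906])
pivot [array([678.1,  37.9,  44. ]), array([666. ,  40.4,  40. ])]
```

```bash
python3 -m pendant '[[0,20,-7,0,0.02],[0,65,-22,0,0.05],[0,112,-38,0,0.096],[0,160,-54,0,0.096],[0,208,-70,0,0.096],[0,255,-86,0,0.096],[0,302,-102,0,0.096],[0,345,-116,0,0.096]]' 60
cat > g.py <<'E'
import numpy as np,sys
from plant import arm
# usage: target x y z [yaw of tool y] -> row values
s=arm.sense();R=s["tool_rot"];p=s["eef_pos"]
a=[float(v) for v in sys.argv[1:]]
yaw=np.degrees(np.arctan2(R[1,1],R[0,1]))
print("t",round(s["clock"],2),"pos",p.round(2),"yawY",yaw.round(2),"tilt",R[:,2].round(4),"F",s["ft_force"].round(2),"w",round(s["grip_width"],2),"q",s["q"].round(0))
if a:
    d=R.T@(np.array(a[:3])-p);r=0
    if len(a)>3: r=-np.radians((a[3]-yaw+180)%360-180)
    print("rows tx ty tz roll",d.round(2),round(r,4))
E
python3 g.py 543.7 -280.4 150 -73.3
```

```text
clock: 0.9
eef_pos: [503.5, -314.9, 207.4]
tool_rot: [[0.958, 0.288, -0.001], [0.288, -0.958, 0.002], [-0.0, -0.002, -1.0]]
ft_force: [0.2, -0.3, -0.2]
grip_width: 88.0
t 0.9 pos [ 503.45 -314.91  207.39] yawY -73.26 tilt [-8.0e-04  2.1e-03 -1.0e+00] F [ 0.21 -0.27 -0.16] w 88.03 q [-39.  20.  87.   0.  73.  35.]
rows tx ty tz roll [ 48.49 -21.33  57.42] 0.0007
```

Run:
```python
from h import *
np.set_printoptions(precision=1,suppress=True)
s=lambda x,y,ox,oy:(ox+x/10-.45,oy+y/10-.45)
hc=[s(*p,352,205) for p in((50,108),(272,45),(333,248),(105,310))]
print("holder top tri",tri(s(8,208,163,230),hc[2]),tri(s(365,208,163,230),hc[0]),tri(s(203,42,163,230),hc[3]),tri(s(8,208,163,230),hc[1]),tri(s(203,42,163,230),hc[2]))
for p in((8,208),(203,42),(365,208)):print(plane("scene",s(*p,163,230),46))
```

```text
holder top tri (array([ 519.8, -325.7,   39. ]), [0.3071578179204629, 0.3071578179204146]) (array([ 567.2, -233.3,   34.5]), [2.284133101980314, 2.284133101980291]) (array([ 496.9, -251.5,   38.7]), [3.917131724631842, 3.917131724631886]) (array([ 570.9, -310.3,  111.7]), [19.527555972628242, 19.52755597262832]) (array([ 521.1, -285.5,  101.1]), [27.507061934588446, 27.50706193458847])
[ 523.9 -326.2   46. ]
[ 499.9 -255.8   46. ]
[ 572.8 -236.6   46. ]
```

```bash
python3 -m pendant '[[0,24,-10,20,0],[0,48.5,-21.3,40,0],[0,48.5,-21.3,70,0],[0,48.5,-21.3,100,0],[0,48.5,-21.3,125.4,0],[0,48.5,-21.3,125.4,0],[0,48.5,-21.3,125.4,0]]'
python3 -m pendant '[[120,0,0,0,0],[180,0,0,0,0],[255,0,0,0,0],[255,0,0,0,0],[255,0,0,0,0],[255,0,0,0,0]]' 60; python3 g.py 543.7 -280.4 82 -73.3
```

```text
clock: 1.6
eef_pos: [543.4, -280.1, 81.8]
tool_rot: [[0.958, 0.288, -0.002], [0.288, -0.958, 0.003], [-0.001, -0.003, -1.0]]
ft_force: [0.3, -0.4, -0.1]
grip_width: 87.6
clock: 2.2
eef_pos: [543.4, -280.1, 82.0]
tool_rot: [[0.958, 0.288, -0.002], [0.288, -0.958, 0.003], [-0.001, -0.003, -1.0]]
ft_force: [-0.4, 0.5, -0.4]
grip_width: 43.2
t 2.2 pos [ 543.36 -280.15   82.  ] yawY -73.26 tilt [-0.0018  0.0028 -1.    ] F [-0.37  0.51 -0.41] w 43.22 q [-34.  29.  92.   0.  59.  39.]
rows tx ty tz roll [ 0.25  0.34 -0.  ] 0.0006
```

```bash
python3 -m pendant '[[255,0,0,0,0],[255,0,0,0,0],[255,0,0,0,0],[255,0,0,0,0],[255,0,0,0,0],[255,0,0,0,0]]' 60; python3 g.py
```

```text
clock: 2.8
eef_pos: [543.4, -280.1, 82.0]
tool_rot: [[0.958, 0.288, -0.002], [0.288, -0.958, 0.003], [-0.001, -0.003, -1.0]]
ft_force: [0.2, -0.5, -0.7]
grip_width: 25.8
t 2.8 pos [ 543.42 -280.13   81.98] yawY -73.26 tilt [-0.0018  0.0028 -1.    ] F [ 0.2  -0.5  -0.71] w 25.83 q [-34.  29.  92.   0.  59.  39.]
```

```bash
python3 -m pendant '[[255,0,0,-10,0],[255,0,0,-30,0],[255,0,0,-55,0],[255,0,0,-80,0],[255,0,0,-90,0],[255,0,0,-90,0]]'; python3 g.py 482.5 99.4 172 -16.95
```

```text
clock: 3.4
eef_pos: [544.6, -281.0, 173.8]
tool_rot: [[0.958, 0.288, 0.001], [0.288, -0.958, 0.001], [0.001, -0.0, -1.0]]
ft_force: [0.4, 0.3, -1.4]
grip_width: 25.6
t 3.4 pos [ 544.56 -281.02  173.85] yawY -73.26 tilt [ 1.1e-03  8.0e-04 -1.0e+00] F [ 0.38  0.34 -1.35] w 25.59 q [-34.  23.  87.   0.  69.  39.]
rows tx ty tz roll [  50.14 -382.17    2.08] -0.9828
```

```bash
python3 -m pendant '[[255,3,-25,1,-0.1],[255,9,-65,2,-0.22],[255,15,-110,2,-0.36],[255,22,-158,2,-0.5],[255,28,-206,2,-0.64],[255,34,-254,2,-0.78],[255,40,-300,2,-0.9],[255,45,-340,2,-0.98]]';python3 -m pendant '[[255,2,-10,0,0],[255,4,-20,0,0],[255,5,-24,0,0],[255,5,-24,0,0]]'; python3 g.py 482.5 99.4 110 -16.95
python3 - <<'E'
from h import *
f=lambda n,x,y,w,h:cv2.resize(arm.read_camera(n)[y:y+h,x:x+w,::-1],(400,500),interpolation=cv2.INTER_CUBIC)
cv2.imwrite("pics/hov.png",np.hstack([f("scene",240,150,80,100),f("top",225,180,80,100)]))
E
```

```text
clock: 4.2
eef_pos: [487.7, 59.7, 170.8]
tool_rot: [[0.29, 0.957, -0.001], [0.957, -0.29, 0.001], [0.001, -0.002, -1.0]]
ft_force: [-0.4, -0.0, -2.1]
grip_width: 25.8
clock: 4.6
eef_pos: [465.5, 70.6, 170.5]
tool_rot: [[0.291, 0.957, -0.002], [0.957, -0.291, 0.001], [0.0, -0.002, -1.0]]
ft_force: [0.6, 0.5, -0.9]
grip_width: 26.0
t 4.6 pos [465.51  70.58 170.5 ] yawY -16.92 tilt [-2.3e-03  9.0e-04 -1.0e+00] F [ 0.6   0.48 -0.89] w 25.97 q [  0.  12. 105.   0.  63.  17.]
rows tx ty tz roll [32.51  8.01 60.49] 0.0005
```

View pics/hov.png

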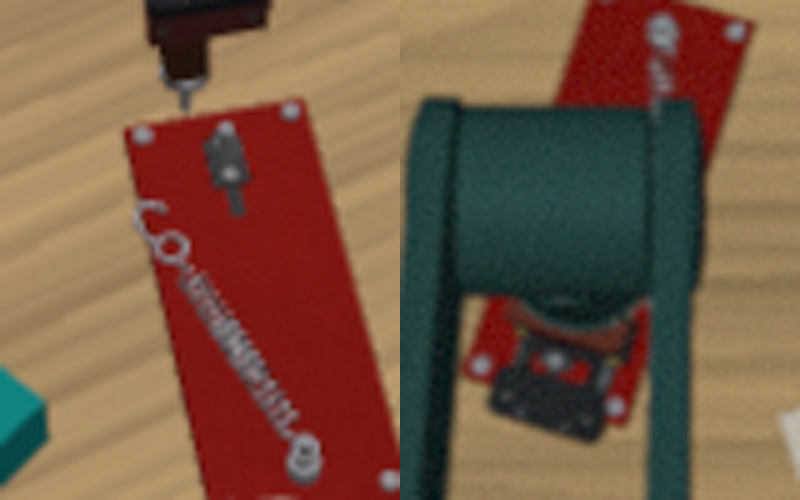

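The scene crop shows the pin straight and its tip at (185, 112), clear of the closer.

```bash
python3 - <<'E'
from h import *
print(plane("scene",(240+185/5-.4,150+112/5-.4),98.5))
E
python3 -m pendant '[[255,16,4,0,0],[255,32.5,8,0,0],[255,32.5,8,25,0],[255,32.5,8,50,0],[255,32.5,8,70,0],[255,32.5,8,80.5,0],[255,32.5,8,80.5,0],[255,32.5,8,80.5,0]]'; python3 g.py 482.5 99.4 90 -16.95
```

```text
[469.21073449  70.66158343  98.5       ]
clock: 5.5
eef_pos: [484.6, 99.6, 90.7]
tool_rot: [[0.291, 0.957, -0.0], [0.957, -0.291, 0.001], [0.001, -0.001, -1.0]]
ft_force: [0.2, -0.1, -1.4]
grip_width: 25.8
t 5.5 pos [484.62  99.57  90.71] yawY -16.93 tilt [-3.e-04  1.e-03 -1.e+00] F [ 0.18 -0.08 -1.43] w 25.8 q [  4.  20. 107.   0.  53.  20.]
rows tx ty tz roll [-0.78 -1.98  0.71] 0.0003
```

```bash
python3 -m pendant '[[255,-0.8,-6,0,0],[255,-0.8,-13,0,0],[255,-0.8,-16,0,0],[255,-0.8,-16,0,0],[255,-0.8,-16,0,0]]'; python3 g.py|cut -c1-150; for i in 1; do python3 -m pendant '[[255,0,-1,0,0],[255,0,-1.5,0,0],[255,0,-1.5,0,0]]';python3 g.py|cut -c1-150;  done
```

```text
clock: 6.0
eef_pos: [469.2, 103.5, 91.1]
tool_rot: [[0.291, 0.957, 0.001], [0.957, -0.291, 0.001], [0.001, 0.0, -1.0]]
ft_force: [0.5, 0.1, -0.8]
grip_width: 25.9
t 6.0 pos [469.22 103.51  91.07] yawY -16.93 tilt [ 6.0e-04  1.1e-03 -1.0e+00] F [ 0.55  0.08 -0.81] w 25.87 q [  4.  19. 109.   0.  52.  21.]
clock: 6.3
eef_pos: [467.7, 103.9, 91.0]
tool_rot: [[0.291, 0.957, 0.0], [0.957, -0.291, 0.001], [0.001, 0.0, -1.0]]
ft_force: [0.3, 0.3, -1.8]
grip_width: 25.8
t 6.3 pos [467.74 103.94  91.03] yawY -16.92 tilt [ 4.0e-04  1.1e-03 -1.0e+00] F [ 0.32  0.32 -1.76] w 25.82 q [  4.  19. 109.   0.  52.  21.]
```

```bash
python3 -m pendant '[[255,0,-1,0,0],[255,0,-1,0,0]]'|grep -E "pos|force"; python3 -m pendant '[[255,0,-1,0,0],[255,0,-1,0,0]]'|grep -E "pos|force"; python3 -m pendant '[[255,0,-1,0,0],[255,0,-1,0,0]]'|grep -E "pos|force"
```

```text
eef_pos: [466.6, 104.2, 91.0]
ft_force: [-0.0, 0.4, -2.5]
eef_pos: [465.4, 104.5, 90.9]
ft_force: [0.0, -0.1, -1.8]
eef_pos: [464.3, 104.9, 90.9]
ft_force: [-0.0, 0.2, -0.6]
```

```bash
python3 -m pendant '[[255,0,-1,0,0],[255,0,-1,0,0]]'|grep -E "pos|force"; python3 -m pendant '[[255,0,-1,0,0],[255,0,-1,0,0]]'|grep -E "pos|force"
```

```text
eef_pos: [463.1, 105.2, 90.9]
ft_force: [-0.6, -0.9, -2.2]
eef_pos: [461.9, 105.5, 90.8]
ft_force: [0.2, -0.2, -2.5]
```

```bash
python3 -m pendant '[[255,0,-1,0,0],[255,0,-1,0,0]]'|grep -E "pos|force"; python3 -m pendant '[[255,0,-1,0,0],[255,0,-1,0,0]]'|grep -E "pos|force"
```

```text
eef_pos: [461.5, 105.7, 91.0]
ft_force: [1.1, -0.1, -2.1]
eef_pos: [461.2, 106.0, 91.2]
ft_force: [2.1, -0.0, -2.1]
```

```bash
python3 -m pendant '[[255,0,4,0,0],[255,0,10,-15,0],[255,0,12,-32,0],[255,0,12,-34,0],[255,0,12,-34,0]]'|grep -E "pos|force";python3 g.py 510 39 125 -16.95
```

```text
eef_pos: [472.6, 102.5, 125.2]
ft_force: [0.7, 0.2, -1.2]
t 8.2 pos [472.65 102.53 125.23] yawY -16.92 tilt [ 0.0019  0.0011 -1.    ] F [ 0.73  0.17 -1.18] w 26.2 q [  4.  17. 106.   0.  57.  21.]
rows tx ty tz roll [-49.91  54.23   0.23] 0.0005
```

```bash
python3 -m pendant '[[255,-12,13,0,0],[255,-31,34,0,0],[255,-45,49,0,0],[255,-49.9,54.2,0,0],[255,-49.9,54.2,0,0],[255,-49.9,54.2,0,0]]'|grep -E "pos|force";python3 g.py 510 39 110 -16.95
python3 - <<'E'
from h import *
f=lambda n,x,y,w,h:cv2.resize(arm.read_camera(n)[y:y+h,x:x+w,::-1],(480,480),interpolation=cv2.INTER_CUBIC)
cv2.imwrite("pics/eye.png",f("scene",254,170,40,40))
c=C["scene"];P=c["rotation"].T@(np.array([510,39,53.])-c["xyz"]);print(P[0]/P[2]*c["fx"]+c["cx"],P[1]/P[2]*c["fy"]+c["cy"])
E
```

```text
eef_pos: [508.7, 39.6, 124.6]
ft_force: [-0.1, 0.8, -1.8]
t 8.8 pos [508.73  39.61 124.58] yawY -16.94 tilt [-1.0e-04  1.7e-03 -1.0e+00] F [-0.1   0.76 -1.79] w 25.76 q [ -3.  19. 103.   0.  58.  13.]
rows tx ty tz roll [-0.24  1.41 14.58] 0.0002
273.95471180917406 194.63004542460868
```

View pics/eye.png

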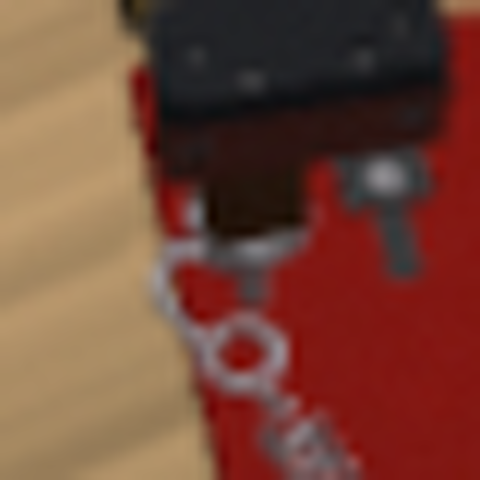

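Ring centre at crop (245, 353) and pin tip at (252, 300); I'm now computing the relative offset.

```bash
python3 - <<'E'
from h import *
t=plane("scene",(274.55,194.55),53);e=plane("scene",(273.97,198.97),34)
off=t[:2]-[508.7,39.6];print(t,e,off,e[:2]-off)
E
python3 g.py 510 39 114 -16.95
```

```text
[510.60632215  40.71284613  53.        ] [512.47538774  37.35005544  34.        ] [1.90632215 1.11284613] [510.56906559  36.23720931]
t 8.85 pos [508.78  39.78 124.73] yawY -16.9 tilt [ 2.0e-04  1.6e-03 -1.0e+00] F [ 0.62 -0.32 -1.69] w 25.69 q [ -3.  19. 103.   0.  58.  13.]
rows tx ty tz roll [-0.41  1.4  10.73] 0.0008
```

```bash
python3 -m pendant '[[255,-1.3,2,4,0],[255,-1.3,2,10,0],[255,-1.3,2,13,0],[255,-1.3,2,13,0]]'|grep -E "pos|force";python3 -m pendant '[[255,0,0,2,0],[255,0,0,3,0],[255,0,0,3,0]]'|grep -E "pos|force";python3 -m pendant '[[255,0,0,2,0],[255,0,0,3,0],[255,0,0,3,0]]'|grep -E "pos|force"; python3 g.py
```

```text
eef_pos: [509.5, 38.2, 111.0]
ft_force: [-0.1, 0.7, -1.0]
eef_pos: [509.5, 38.2, 107.9]
ft_force: [-0.5, -0.1, -2.0]
eef_pos: [509.3, 38.2, 104.7]
ft_force: [-0.2, -0.3, -1.7]
t 9.85 pos [509.33  38.24 104.71] yawY -16.89 tilt [-0.0018  0.0017 -1.    ] F [-0.22 -0.32 -1.67] w 25.72 q [ -4.  20. 104.   0.  56.  13.]
```

Tip at z≈33 without force: going in. I'll continue gently.

```bash
python3 -m pendant '[[255,0,0,2,0],[255,0,0,4,0],[255,0,0,4,0]]'|grep -E "pos|force";python3 -m pendant '[[255,0,0,2,0],[255,0,0,4,0],[255,0,0,4,0]]'|grep -E "pos|force"; python3 -m pendant '[[255,0,0,3,0],[255,0,0,7,0],[255,0,0,7,0]]'|grep -E "pos|force"; python3 g.py
python3 - <<'E'
from h import *
f=lambda n,x,y,w,h:cv2.resize(arm.read_camera(n)[y:y+h,x:x+w,::-1],(480,480),interpolation=cv2.INTER_CUBIC)
cv2.imwrite("pics/in.png",f("scene",254,170,40,40))
E
```

```text
eef_pos: [509.1, 38.3, 100.4]
ft_force: [1.2, -0.4, -1.7]
eef_pos: [508.8, 38.2, 96.1]
ft_force: [0.1, 0.7, -1.2]
eef_pos: [508.3, 38.3, 88.5]
ft_force: [0.1, 0.3, -2.3]
t 10.75 pos [508.25  38.3   88.45] yawY -16.89 tilt [-0.004   0.0018 -1.    ] F [ 0.15  0.29 -2.3 ] w 25.64 q [ -4.  22. 105.   0.  53.  13.]
```

View pics/in.png

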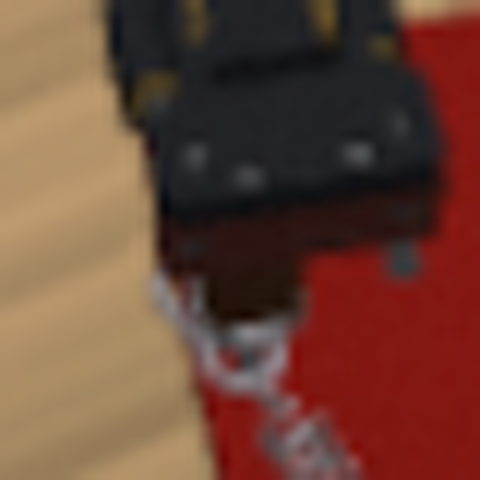

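Pin is inside the ring at (245, 350). Now pulling along the spring.

```bash
python3 -m pendant '[[255,-1,-4,0,0],[255,-2.5,-8,0,0],[255,-4,-12,0,0],[255,-5,-16,0,0],[255,-6,-19,0,0],[255,-6.8,-21,0,0],[255,-6.8,-21,0,0],[255,-6.8,-21,0,0]]'|grep -E "pos|force";python3 g.py 463 37.4 88.5 -16.95
```

```text
eef_pos: [487.0, 37.9, 89.0]
ft_force: [5.6, -0.1, -2.4]
t 11.6 pos [487.02  37.91  89.05] yawY -16.9 tilt [-0.0023  0.0018 -1.    ] F [ 5.6  -0.13 -2.35] w 25.95 q [ -4.  20. 108.   0.  52.  13.]
rows tx ty tz roll [ -7.47 -22.84   0.6 ] 0.0009
```

```bash
python3 -m pendant '[[255,-1.3,-4,0,0],[255,-2.6,-8,0.3,0],[255,-4,-12.5,0.5,0],[255,-5.5,-17,0.5,0],[255,-7,-21.5,0.5,0],[255,-8.2,-25.5,0.5,0],[255,-8.9,-27.6,0.5,0],[255,-8.9,-27.6,0.5,0]]'|grep -E "pos|force"
python3 - <<'E'
import numpy as np
from plant import arm
s=arm.sense();R=s["tool_rot"];p=s["eef_pos"];print(p,s["ft_force"])
piv=np.array([671.7,41.1])
for a in (178,175,172,170,168,166,164.5,162.9):
    r=np.radians(a);t=piv+213.7*np.array([np.cos(r),np.sin(r)]);d=R.T@np.array([*(t-p[:2]),88.5-p[2]]);print(a,t.round(1),d.round(1))
E
```

```text
eef_pos: [461.6, 37.2, 89.6]
ft_force: [9.2, 0.3, -3.7]
[461.6430681   37.16489649  89.60648463] [ 9.17505763  0.34481008 -3.73820639]
178 [458.1  48.6] [ 9.9 -6.7  1.1]
175 [458.8  59.7] [20.8 -9.3  1.1]
172 [460.1  70.8] [ 31.8 -11.3   1.1]
170 [461.2  78.2] [ 39.2 -12.3   1.2]
168 [462.7  85.5] [ 46.6 -13.1   1.2]
166 [464.3  92.8] [ 54.  -13.6   1.2]
164.5 [465.8  98.2] [ 59.6 -13.8   1.2]
162.9 [467.4 103.9] [ 65.6 -13.9   1.2]
```

```bash
python3 -m pendant '[[255,3,-5,0.5,0],[255,8,-8,0.8,0],[255,14,-10,0.8,0],[255,20,-12,0.8,0],[255,27,-13.5,0.8,0],[255,34,-14.5,0.8,0],[255,39,-15,0.8,0],[255,39,-15,0.8,0]]'|grep -E "pos|force"
cat > sw.py <<'E'
import numpy as np
from plant import arm
s=arm.sense();R=s["tool_rot"];p=s["eef_pos"]
piv=np.array([671.7,41.1]);v=p[:2]-piv;post=np.array([453.6,108.1]);u=post-piv;L=np.hypot(*u);u/=L;n=np.array([-u[1],u[0]])
f=s["ft_force"][:2]
print("t",s["clock"].round(2) if hasattr(s["clock"],"round") else s["clock"],"p",p.round(1),"r",np.hypot(*v).round(1),"want",round(L-14.5,1),"angle off deg",np.degrees(np.arctan2(n@v,u@v)).round(2),"pin rel post x,y",(u@(p[:2]-post)).round(1),(n@(p[:2]-post)).round(1),"F along x,y",(u@f).round(2),(n@f).round(2),"tilt",R[:2,2].round(4))
E
python3 sw.py
```

```text
eef_pos: [463.1, 78.8, 89.9]
ft_force: [9.4, -2.5, -2.5]
t 13.2 p [463.1  78.8  89.9] r 212.0 want 213.7 angle off deg 6.82 pin rel post x,y -17.7 25.2 F along x,y -9.69 -0.32 tilt [0.0125 0.0008]
```

```bash
python3 -m pendant '[[255,1,-3,0.5,0],[255,3,-5.5,0.8,0],[255,6,-7,0.8,0],[255,9,-7.6,0.8,0],[255,12,-7.6,0.8,0],[255,13,-7.6,0.8,0],[255,13,-7.6,0.8,0]]'|grep -E "pos|force";python3 sw.py
```

```text
eef_pos: [463.8, 93.0, 90.1]
ft_force: [9.8, -2.6, -4.1]
t 13.9 p [463.8  93.   90.1] r 214.3 want 213.7 angle off deg 3.07 pin rel post x,y -14.2 11.5 F along x,y -10.16 -0.42 tilt [ 0.02   -0.0003]
```

```bash
python3 -m pendant '[[255,1,-2.5,0.5,0],[255,3,-4.5,0.8,0],[255,5,-4.8,0.8,0],[255,6,-4.8,0.8,0]]'|grep -E "pos|force";python3 sw.py
```

```text
eef_pos: [465.1, 99.5, 90.2]
ft_force: [9.0, -3.6, -3.7]
t 14.3 p [465.1  99.5  90.2] r 214.7 want 213.7 angle off deg 1.29 pin rel post x,y -13.5 4.8 F along x,y -9.67 0.84 tilt [ 0.0273 -0.0014]
```

```bash
python3 -m pendant '[[255,1,-2,0.5,0],[255,2.5,-3.5,0.8,0],[255,4,-3.8,0.8,0],[255,4.5,-3.8,0.8,0]]'|grep -E "pos|force";python3 sw.py
```

```text
eef_pos: [466.6, 104.2, 90.3]
ft_force: [9.9, -2.9, -3.9]
t 14.7 p [466.6 104.2  90.3] r 214.6 want 213.7 angle off deg -0.04 pin rel post x,y -13.6 -0.1 F along x,y -10.31 -0.11 tilt [ 0.0343 -0.0027]
```

```bash
python3 -m pendant '[[255,0,-2,0.3,0],[255,0,-1,0.3,0],[255,0,0,0.3,0],[255,0,1,0.3,0],[255,0,2,0.3,0],[255,0,2,0.3,0]]'|grep -E "pos|force";python3 sw.py;python3 -m pendant '[[255,0,0,0,0],[255,0,1,0,0],[255,0,2,0,0],[255,0,2,0,0]]'|grep -E "pos|force";python3 sw.py
```

```text
eef_pos: [471.5, 102.9, 90.7]
ft_force: [8.7, -2.4, -4.8]
t 15.3 p [471.5 102.9  90.7] r 209.5 want 213.7 angle off deg -0.08 pin rel post x,y -18.7 -0.3 F along x,y -9.07 -0.23 tilt [ 0.0394 -0.004 ]
eef_pos: [473.8, 101.6, 90.8]
ft_force: [4.5, -2.4, -3.3]
t 15.7 p [473.8 101.6  90.8] r 207.0 want 213.7 angle off deg 0.08 pin rel post x,y -21.2 0.3 F along x,y -4.97 0.98 tilt [ 0.0397 -0.0052]
```

Force dropped faster than the spring law predicts, so the post is taking the load. Easing further.

```bash
python3 -m pendant '[[255,0,1,0,0],[255,0,1.5,0,0],[255,0,1.5,0,0]]'|grep -E "pos|force";python3 sw.py;python3 -m pendant '[[255,0,1,0,0],[255,0,1.5,0,0],[255,0,1.5,0,0]]'|grep -E "pos|force";python3 sw.py
```

```text
eef_pos: [474.8, 100.9, 90.7]
ft_force: [2.9, -2.6, -2.5]
t 16.0 p [474.8 100.9  90.7] r 205.8 want 213.7 angle off deg 0.19 pin rel post x,y -22.4 0.7 F along x,y -3.57 1.66 tilt [ 0.0388 -0.0057]
eef_pos: [475.4, 100.5, 90.5]
ft_force: [1.7, -1.5, -1.8]
t 16.3 p [475.4 100.5  90.5] r 205.1 want 213.7 angle off deg 0.25 pin rel post x,y -23.1 0.9 F along x,y -2.05 0.94 tilt [ 0.0372 -0.0057]
```

```bash
python3 -m pendant '[[255,0,1,0,0],[255,0,2.5,0,0],[255,0,3.5,0,0],[255,0,3.5,0,0]]'|grep -E "pos|force";python3 sw.py;python3 -m pendant '[[255,0,0,0,0],[255,0,0,0,0],[255,0,0,0,0],[255,0,0,0,0]]'|grep -E "pos|force";python3 sw.py
```

```text
eef_pos: [478.4, 99.6, 90.5]
ft_force: [0.8, 0.4, -2.0]
t 16.7 p [478.4  99.6  90.5] r 202.0 want 213.7 angle off deg 0.23 pin rel post x,y -26.2 0.8 F along x,y -0.65 -0.66 tilt [ 0.0363 -0.0054]
eef_pos: [478.3, 99.7, 90.5]
ft_force: [0.7, 0.3, -1.3]
t 17.1 p [478.3  99.7  90.5] r 202.1 want 213.7 angle off deg 0.23 pin rel post x,y -26.0 0.8 F along x,y -0.59 -0.48 tilt [ 0.0362 -0.0053]
```

```bash
python3 -m pendant '[[255,0,0,-3,0],[255,0,0,-8,0],[255,0,0,-14,0],[255,0,0,-20,0],[255,0,0,-26,0],[255,0,0,-32,0],[255,0,0,-40,0]]'|grep -E "pos|force";python3 -m pendant '[[255,0,0,-15,0],[255,0,0,-35,0],[255,0,0,-45,0],[255,0,0,-45,0]]'|grep -E "pos|force";python3 sw.py
python3 - <<'E'
from h import *
f=lambda n,x,y,w,h:cv2.resize(arm.read_camera(n)[y:y+h,x:x+w,::-1],(560,600),interpolation=cv2.INTER_CUBIC)
cv2.imwrite("pics/seat.png",f("scene",256,150,70,75))
E
```

```text
eef_pos: [476.6, 99.9, 131.0]
ft_force: [-0.1, 0.4, -2.4]
eef_pos: [476.2, 100.2, 177.5]
ft_force: [0.7, -0.7, -2.6]
t 18.2 p [476.2 100.2 177.5] r 204.2 want 213.7 angle off deg 0.24 pin rel post x,y -23.9 0.9 F along x,y -0.9 0.5 tilt [ 0.0393 -0.0051]
```

View pics/seat.png

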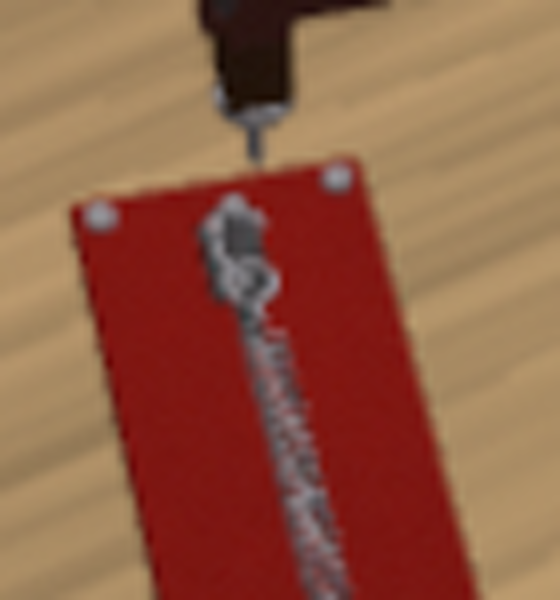

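The scene shows the hook round the post at (235, 215), spring straight along the slot, pin out at (255, 150). Heading back to the holder.

```bash
python3 g.py 541.3 -280 174 -73.26
```

```text
t 18.25 pos [475.49 100.17 176.5 ] yawY -16.66 tilt [ 0.0376 -0.0052 -0.9993] F [-0.12 -0.31 -1.54] w 25.99 q [  4.  12. 104.  -1.  62.  21.]
rows tx ty tz roll [-345.38  171.85    6.95] 0.9878
```

```bash
python3 -m pendant '[[255,-20,10,0,0.08],[255,-60,30,1,0.2],[255,-104,52,2,0.34],[255,-147,73,3,0.48],[255,-190,95,4,0.62],[255,-234,116,5,0.76],[255,-277,138,6,0.9],[255,-315,157,6.5,0.985]]'|grep -E pos; python3 g.py 541.3 -280 120 -73.26
```

```text
eef_pos: [535.2, -248.9, 172.7]
t 19.05 pos [ 535.25 -248.93  172.7 ] yawY -73.45 tilt [ 0.0362 -0.0045 -0.9993] F [ 1.26  0.03 -1.6 ] w 25.91 q [-32.  21.  92.   1.  66.  41.]
rows tx ty tz roll [-4.82 30.74 53.02] -0.0034
```

```bash
python3 -m pendant '[[255,-2,15,0,0],[255,-4.8,29,0,0],[255,-4.8,30.7,10,0],[255,-4.8,30.7,30,0],[255,-4.8,30.7,46,0],[255,-4.8,30.7,48,0],[255,-4.8,30.7,48,0]]'|grep -E pos; python3 g.py 541.6 -280 100 -73.26
python3 - <<'E'
from h import *
f=lambda n,x,y,w,h:cv2.resize(arm.read_camera(n)[y:y+h,x:x+w,::-1],(560,480),interpolation=cv2.INTER_CUBIC)
cv2.imwrite("pics/hol.png",f("scene",150,215,70,60))
E
```

```text
eef_pos: [540.4, -278.0, 124.1]
t 19.75 pos [ 540.42 -278.04  124.14] yawY -73.36 tilt [ 0.0343 -0.0028 -0.9994] F [ 0.37 -0.31 -1.93] w 25.83 q [-34.  25.  93.   1.  61.  38.]
rows tx ty tz roll [-0.21  1.92 24.18] -0.0017
```

View pics/hol.png

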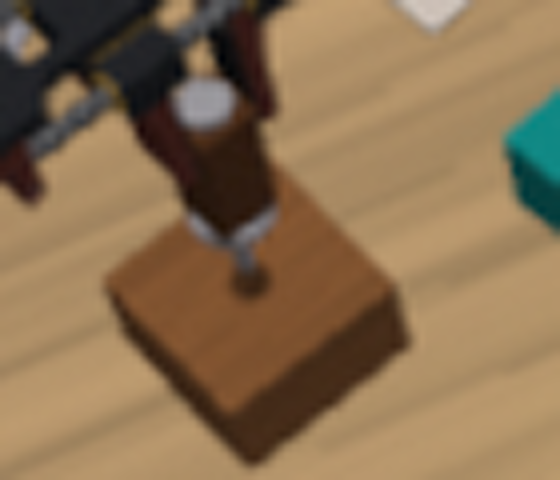

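Pin tip (245, 262) sits just above the hole (250, 280). Lowering with force checks.

```bash
python3 -m pendant '[[255,-0.2,1.9,2,0],[255,-0.2,1.9,7,0],[255,-0.2,1.9,11,0],[255,-0.2,1.9,11,0]]'|grep -E "pos|force"; python3 -m pendant '[[255,0,0,5,0],[255,0,0,10,0],[255,0,0,10,0]]'|grep -E "pos|force";python3 g.py 542 -280.1 84 -73.26
```

```text
eef_pos: [541.4, -280.4, 113.4]
ft_force: [-0.5, 0.7, -0.1]
eef_pos: [541.1, -280.1, 102.5]
ft_force: [-0.9, 0.0, -1.6]
t 20.5 pos [ 541.12 -280.06  102.49] yawY -73.38 tilt [ 0.0335 -0.0024 -0.9994] F [-0.95  0.01 -1.63] w 25.76 q [-34.  27.  93.   1.  58.  38.]
rows tx ty tz roll [ 0.25  0.07 18.51] -0.0021
```

```bash
python3 -m pendant '[[255,0.2,0,6,0],[255,0.2,0,12,0],[255,0.2,0,17,0],[255,0.2,0,17,0]]'|grep -E "pos|force"; python3 -m pendant '[[255,0,0,1,0],[255,0,0,2,0],[255,0,0,2,0]]'|grep -E "pos|force";python3 g.py 542 -280.1 82 -73.26
```

```text
eef_pos: [541.3, -279.6, 84.4]
ft_force: [-0.5, 0.1, -1.4]
eef_pos: [541.4, -279.6, 82.4]
ft_force: [-0.3, 0.7, -1.8]
t 21.2 pos [ 541.35 -279.63   82.43] yawY -73.38 tilt [ 0.0321 -0.0014 -0.9995] F [-0.28  0.69 -1.75] w 25.73 q [-34.  28.  94.   1.  56.  38.]
rows tx ty tz roll [0.47 0.63 0.45] -0.002
```

```bash
python3 -m pendant '[[255,0,0,0.6,0],[255,0,0,0.6,0],[255,0,0,0.6,0]]'|grep -E "pos|force"; python3 -m pendant '[[255,0,0,0.6,0],[255,0,0,0.6,0],[255,0,0,0.6,0]]'|grep -E "pos|force"
```

```text
eef_pos: [541.6, -279.8, 82.1]
ft_force: [-0.6, 0.0, 0.9]
eef_pos: [541.9, -279.8, 82.0]
ft_force: [-0.8, 1.3, 5.1]
```

Collar on the block. Releasing.

```bash
python3 -m pendant '[[160,0,0,0,0],[120,0,0,0,0],[60,0,0,0,0],[0,0,0,0,0],[0,0,0,0,0],[0,0,0,0,0],[0,0,0,0,0]]'|tail -3; python3 -m pendant '[[0,0,0,-10,0],[0,0,0,-35,0],[0,0,0,-70,0],[0,0,0,-105,0],[0,0,0,-130,0],[0,0,0,-130,0]]'; python3 -m pendant '[[0,-30,0,0,0],[0,-75,0,0,0],[0,-120,0,0,0],[0,-150,0,0,0],[0,-150,0,0,0]]'|grep pos
python3 - <<'E'
from h import *
f=lambda n,x,y,w,h:cv2.resize(arm.read_camera(n)[y:y+h,x:x+w,::-1],(w*5,h*5),interpolation=cv2.INTER_CUBIC)
a=f("scene",120,165,160,60);a=arm.read_camera("scene")[:,:,::-1];cv2.imwrite("pics/end_s.png",a)
b=arm.read_camera("top")[:,:,::-1];cv2.imwrite("pics/end_t.png",b)
r=lambda i,x,y,w,h:cv2.resize(i[y:y+h,x:x+w],(400,300),interpolation=cv2.INTER_CUBIC)
cv2.imwrite("pics/end.png",np.vstack([np.hstack([r(a,155,222,52,39),r(b,348,200,52,39)]),np.hstack([r(a,250,165,120,90),r(b,220,175,120,90)])]))
E
```

```text
tool_rot: [[0.958, 0.286, 0.033], [0.286, -0.958, -0.002], [0.031, 0.011, -0.999]]
ft_force: [-0.1, 0.2, -0.0]
grip_width: 77.1
clock: 23.1
eef_pos: [539.9, -281.2, 217.0]
tool_rot: [[0.957, 0.286, 0.04], [0.286, -0.958, -0.007], [0.037, 0.018, -0.999]]
ft_force: [1.7, -0.7, -0.5]
grip_width: 87.7
eef_pos: [392.5, -323.8, 210.5]
```

View pics/end.png

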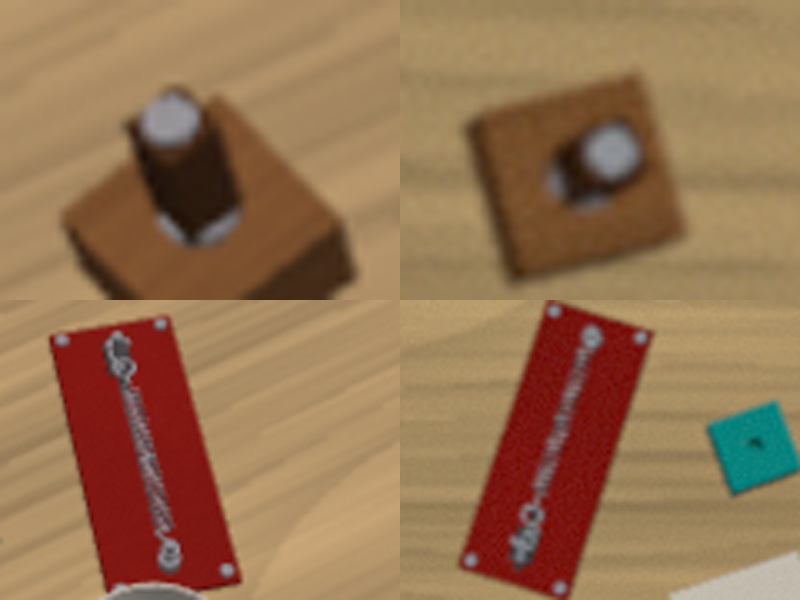

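The puller stands upright with its collar down on the holder ((190, 225) and (580, 190)), the spring is hooked and straight along the slot, and the robot is clear. Handing in.

```bash
python3 -c "
from plant import arm
print(arm.sense()['clock'],arm.sense()['joint_velocities'].round(1));print(arm.job_done())"
```

```text
23.75 [ 1.   0.4 -0.8 -0.1  0.1 -0.2]
the job is handed in; nothing more can be done
None
```

The spring is hooked on the anchor post, the puller is back in its wooden holder, and I handed the job in at 23.75 s. No verdict was reported.

- **What I did:** I took the small puller from the wooden holder and felt for the post with the pin; the post's centre is at about (453.6, 108.1) mm. I then put the pin through the eye, stretched the spring about 48 mm at about 10 N, and swung it to 0° without feeling any side contact. I eased it back until the post carried the load, with less than 1 N left on the wrist, and drew the pin out. I set the puller down until its collar touched the block at about 5 N, then let go and moved clear.
- **Last checks:** Pictures from both cameras show the hook round the post with the spring along the slot. They also show the puller upright with its collar on the holder. In the scene picture its top is within about 1 pixel of where it started. I saw nothing else moved, but I did not measure the bystanders.
- **What disagreed:** The two cameras differed by 3–4 mm for the post and the eye, so I relied on touch for the post and on the pin seen next to the ring for the eye. The pull left the tool tilted about 2°, which I allowed for when setting the puller down. The holder's measured height was 35–39 mm against the stated 46 mm. I trusted the stated height and touch there.

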